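# Make the board carrier ready and hold it upright

## Task

Get the tilting board carrier ready for work: push its open kit drawer fully home until it clicks in, because the kickstand comes down where the drawer stands; then flip the kickstand, the short leg with a black foot that sticks up on the near side, from its stowed position over its centre until it is fully down. Last, raise the carrier off its back rests to upright and finish while holding it upright by its top bar: without your hold it tips back, so do not let go. Leave the other things on the bench where they are.

Things in the scene. Friction and masses are not known exactly. Their poses are not given: they have to be found in the camera images.
- fixture: board stand fixed to the bench: dark base plate 208 (x) x 245 (y) x 6 mm, y -140 to +105; on it a grey drawer housing 50 mm high, y -58 to +105. Origin on the bench top, in x mid-width, in y under the carrier's hinge axis; z up. At yaw 0 its x points away from the robot, along the hinge axis; -y (right) is the drawer and kickstand side, +y (left) the side of the back rests. Yaw varies
- carrier_hinge (a point): point on the carrier's hinge axis, in the middle of the carrier, 75 mm above the bench, 15 mm along +x of the fixture's frame from its origin
- carrier (a joint): tilt of the board carrier (aluminium frame 124 mm wide with a green board, 1.1 kg) about its hinge, rad: 0 = upright; it starts on its back rests at -0.45 (leaning to fixture +y). It is back-heavy: at 0 it still tips back unless held (1 to 2 N at the top bar; about 5 N to lift it off the rests). Positive = to the drawer side; the lowered kickstand stands on the base plate at about 0.09
- top_bar: round steel bar, 16 mm diameter, 128 mm long, the carrier's top rail and handle; origin in its middle, 190 mm from the hinge axis (265 mm above the bench when upright). Its x runs along the bar, its z points away from the hinge. Bare for 96 mm in the middle; at least 30 mm free below it
- kickstand (a joint): angle of the kickstand (0.13 kg) against the carrier, rad: 0 = stowed, pointing up parallel to the carrier; grows as it swings over to the fixture's -y side; 3.26 = fully down at its stop. Its weight holds it stowed until pushed past the vertical (0.45 while the carrier is on its rests); from about 0.7 it falls to its stop. About 1 N at the foot moves it. Turns about kickstand_pivot
- kickstand_foot (a point): centre of the kickstand's foot: black rubber roller, 16 mm diameter, 30 mm long along fixture x, on the end of a 9 mm round leg, 118 mm from its pivot. The leg lies 8 mm to fixture +x of this point, on the side of the carrier nearest the robot; the foot stays 20 mm clear in x of the carrier's post and outrigger
- kickstand_pivot (a point): point on the kickstand's axis (parallel to the hinge), in the foot's middle plane: end of an outrigger of the carrier, 110 mm to -y of and 65 mm above the hinge axis when the carrier is upright; about 181 mm above the bench while it leans on its rests
- kit_drawer (a joint): opening of the kit drawer, m: 0 = fully home; it starts 0.045 to 0.07 open. It slides along the fixture's y, pushed to +y to shut. Runs with about 1 N; in the last 10 mm a spring catch takes 5 to 10 N to pass, then draws it in against its hard stop
- drawer_front (a point): on the outer face of the drawer's front (204 mm wide along x, from 9 to 47 mm above the bench), 35 mm to fixture +x of its middle, 26 mm above the bench: the place to push. Above it a lip 110 mm long, centred on this point, stands out 5 mm from the face (39 to 46 mm above the bench)
- multimeter: orange and dark hand-held multimeter, 148x72x44 mm, to be left alone
- solder_reel: orange reel of solder, 60 mm wide, 42 mm high, to be left alone
- capacitor: dark blue can capacitor, 30 mm wide, 43 mm high, standing, to be left alone
- side_cutters: side cutters with blue grips, 45x133x10 mm, lying, to be left alone

How it is judged (in metres and radians):
On the way, in this order (a step that is already met when the one before it is completed fails the run):
1. the drawer is home in its catch, with the kickstand still stowed (value of joint kit_drawer below 0.003 m and value of joint kickstand below 1 rad), for 0.2 s.
2. the kickstand is over centre and fully down (value of joint kickstand above 3.1 rad and value of joint kit_drawer below 0.003 m), for 0.2 s.
At the end, for the whole second after the job is handed in: The carrier is upright within 0.06 rad and still, carried by the robot's fingers on the top bar (more than 0.4 N), not leaning on its rests or its kickstand; the kickstand is fully down (over 3.1 rad) and the drawer is home within 3 mm (all of step 2 and value of joint carrier between -0.06 and 0.06 rad and velocity of joint carrier between -0.1 and 0.1 rad/s and contact force between the fingers and top_bar above 0.4 N); the arm keeps its last pose, push and grip.
It fails at once if a bystander was moved by more than 30 mm (distance of any of multimeter, solder_reel, capacitor, side_cutters from where it was at the start of the episode above 0.03 m).
It also fails if it takes over 53 s, if anything falls off the work surface, if the arm or the gripper's body presses on something with over 40 N, if the wrist force passes 120 N, or if a joint passes its speed limit or range.

## Robot

A 6-joint arm with a two-finger parallel gripper is mounted at the origin on a cart in front of the work surface, level with it; the furniture and walls round the work are solid. World frame = base frame: x ahead of the robot, y to its left, z up, the work surface at z = 0. Lengths are in mm, angles in rad, forces in N, time in s.
With the tool pointing down it reaches from about 250 to 800 mm from the base axis. Payload 3.9 kg.
Tool frame: the origin (TCP) lies midway between the tips of the shut fingers; the grasp point (between the pads) lies 19 mm behind it (arm.hold_point_z is the distance from the TCP to the grasp point, in mm); z points along the fingers, y is the direction in which the jaws open and shut (so a half turn about z gives the same grasp; the last joint's range is limited). The gripper opens to 85 mm and grips with 20 to 120 N. Pads are 22 mm wide; open, the fingers measure 114 mm over their backs; the gripper's body (76 mm by 85 mm) begins 54 mm behind the grasp point. The pads swing forward as they close: fully open they stand 13 mm farther back than shut.
Start: joints at [1.157, 0.26, -0.138, 1.173, 0, 1.571], TCP at [211.093, 480.682, 231.304] pointing down, gripper open.
Joint ranges: [-2.78, 2.78], [-0.83, 1.72], [-1.28, 1.37], [-1.9, 2.12], [-1.57, 1.48], [-3.14, 3.14]. Speed limits (rad/s): [2.57, 2.57, 3.14, 3.14, 3.14, 3.14].

## Interface

Orientations are given as [roll, pitch, yaw] about the fixed x, y, z axes, in that order (R = Rz(yaw) Ry(pitch) Rx(roll)).
In Python, from plant import telemetry, capture, camera_model, arm gives the robot as it stands.
- The arm moves only by the tool send_rows, never from a script. Its argument "rows" is a list of rows, each a list of 3 entries, a list of its own where there are three numbers: the shift along the tool's x, y, z as a fraction of full scale, then the turn, a rotation vector about the tool's x, y, z as a fraction of full scale, then the gripper's target within -1 to 1 (fully open at 1, half-way at 0, shut at -1). In form: [[[dx, dy, dz], [ax, ay, az], fingers], ...]. A call has 1 to 20 rows; each row is the pose to reach, as a shift and turn from the pose commanded when the call began, along the tool's axes at that moment; what a row does not reach only later rows make up. Full scale, the value 1, is 0.5 m for a shift and 1.5 rad for a turn. A row lasts 1/8 s, in which the tool goes at most 62.5 mm and 10.7 degrees, less where a joint would pass 70% of its speed; a pose out of reach is approached as far as the arm can. A call with a number of a shift or a turn outside -1 to 1 is refused whole. A call with a gripper value outside its range is refused whole. The fingers move at their own pace and stop on an object; the grip force is fixed at half the most. Time passes only in rows, so rows that repeat a pose let the fingers close. It gives the time, the measured TCP pose, the force and the opening at its end, in the units of the state.
- telemetry.sense(): the state, without advancing time (a new reading comes with each control period).
- capture(name): name is "side" or "top"; returns the picture (420x560x3 uint8, red, green, blue); there is no depth.
- camera_model(name): a dict with "camera_matrix" (3x3 intrinsics, pixels), "k1" (the pictures are not rectified: a ray, as slopes to the right and down, at radius r is drawn at 1 + k1 r^2 times it, then the intrinsics apply), "extrinsics" (4x4, takes a point from camera to world coordinates). Camera axes: x right, y up, looking along -z (the intrinsics and any distortion apply to the point x, -y, -z); pixel columns grow to the right and rows downward; lengths in mm; the calibration is good to about 2 mm. A picture is of the moment at which its call begins. camera_model takes no time and is no camera call.
- arm.finish_job(): hands the job in, once; it reports no verdict.
The state is a dict: "clock": time; "q": joint angles; "joint_velocities": joint speeds; "effort": joint torques, N m; "eef_pos": TCP position; "orientation": TCP orientation; "contact_force": force on the tool from outside, world axes, zero at the start; "ft_torque": the same for the moment, N m; "width": opening from 0.0 (shut) to 1.0 (fully open).
Only numpy, scipy, OpenCV 4.12 (cv2) and the standard library are available. Lean on these libraries where they do the work, as an engineer would, in place of code of your own. Each camera call takes 0.05 s, during which the arm holds its last target. There are 200 camera calls.

## Working session

There is one attempt and no reset: what is moved stays moved. The work goes in short steps, Python scripts to look and compute and a tool call to move; the robot and the scene stay as the last step left them, time stands still between calls to the robot, and variables do not carry over. Pictures are saved under pics/ and viewed, about 8 in all and at most 12, crops included, and the job is handed in when it is done.

Besides the shell and the picture viewer there is one more tool, called after "Emit:" as name([rows], argument=value, ...), one row to a line, values as JSON. send_rows: Moves the arm, as the interface text tells. Its arguments: {"type":"object","properties":{"rows":{"type":"array","items":{"type":"array"}}},"required":["rows"]}

```bash
mkdir -p pics; ls; python3 - <<'E'
from plant import telemetry,capture,camera_model,arm
import cv2,numpy as np
print(telemetry.sense())
for n in("side","top"):
    m=camera_model(n);print(n,{k:np.round(v,3).tolist() for k,v in m.items()})
    cv2.imwrite(f"pics/{n}0.png",cv2.resize(capture(n)[:,:,::-1],(800,600),interpolation=cv2.INTER_CUBIC))
E
```

```text
pics
{'clock': 0.0, 'q': array([ 1.15701113e+00,  2.60653777e-01, -1.39388168e-01,  1.17265647e+00,
        2.39961922e-06,  1.57081841e+00]), 'joint_velocities': array([ 5.70814195e-04,  6.37156609e-04, -8.61595755e-04,  7.19727858e-04,
        3.23061364e-05, -2.77051771e-04]), 'effort': array([ 1.02823131e-03, -4.05677032e+01,  2.53923011e+01,  1.86976528e-02,
        5.61386389e-05,  1.75167230e-06]), 'eef_pos': array([210.82014398, 480.07816158, 230.47350015]), 'orientation': array([-3.13969057e+00, -2.35760204e-06,  2.72778537e+00]), 'contact_force': array([ 0.36362647,  0.07767387, -0.29075702]), 'ft_torque': array([ 0.01786278, -0.02750439,  0.02967622]), 'width': 0.9963991638080001}
side {'camera_matrix': [[431.258, 0.0, 279.724], [0.0, 431.258, 205.962], [0.0, 0.0, 1.0]], 'k1': 0.013, 'extrinsics': [[0.617, 0.607, -0.501, 19.443], [-0.787, 0.484, -0.383, -498.248], [0.01, 0.63, 0.776, 982.667], [0.0, 0.0, 0.0, 1.0]]}
top {'camera_matrix': [[409.923, 0.0, 275.639], [0.0, 409.923, 209.621], [0.0, 0.0, 1.0]], 'k1': -0.002, 'extrinsics': [[-0.023, 0.997, -0.08, 463.483], [-1.0, -0.023, 0.01, -96.872], [0.008, 0.08, 0.997, 1151.92], [0.0, 0.0, 0.0, 1.0]]}
```

View pics/top0.png

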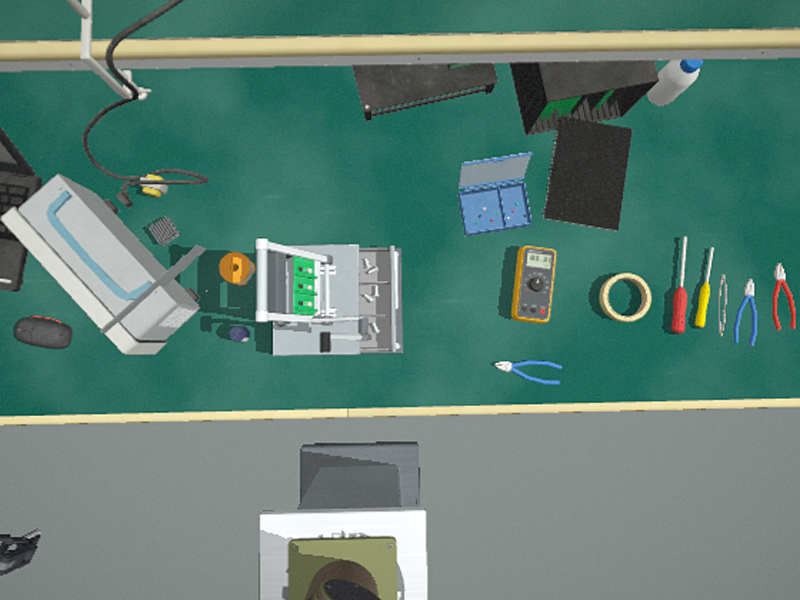

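View pics/side0.png

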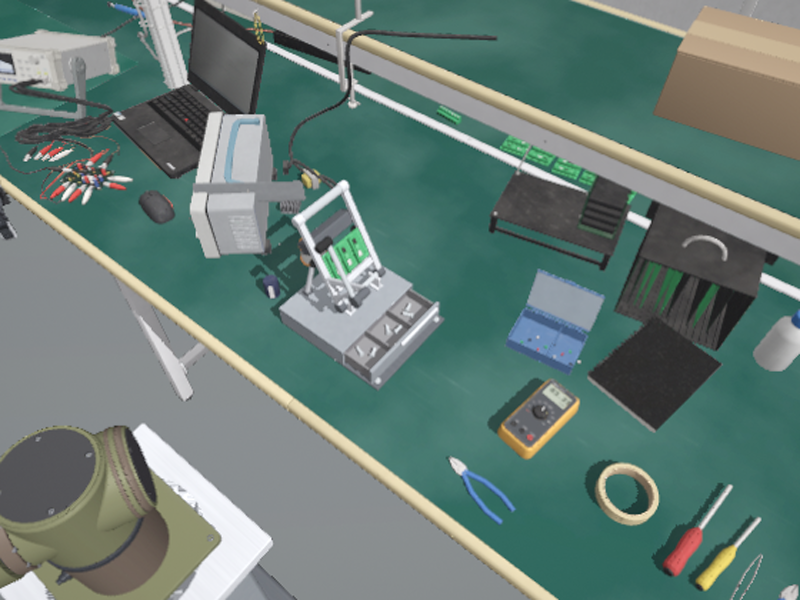

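```bash
cat > h.py <<'E'
from plant import telemetry,capture,camera_model,arm
import cv2,numpy as np
def proj(n,P):
    m=camera_model(n);E=m["extrinsics"];c=(np.atleast_2d(P)-E[:3,3])@E[:3,:3]
    s=np.c_[c[:,0],-c[:,1]]/-c[:,2:]; s*=1+m["k1"]*(s**2).sum(1,keepdims=True)
    K=m["camera_matrix"];return s@K[:2,:2].T+K[:2,2]
def ray(n,uv):
    m=camera_model(n);K=np.array(m["camera_matrix"],float);E=m["extrinsics"]
    d=cv2.undistortPoints(np.array(uv,float).reshape(1,1,2),K,np.array([m["k1"],0,0,0.]))[0,0]
    return E[:3,3],E[:3,:3]@np.array([d[0],-d[1],-1])
def back(n,uv,z):
    o,d=ray(n,uv);return o+d*(z-o[2])/d[2]
def tri(uvs,uvt):
    (a,d),(b,e)=ray("side",uvs),ray("top",uvt)
    s=np.linalg.lstsq(np.c_[d,-e],b-a,rcond=None)[0];p,q=a+d*s[0],b+e*s[1]
    return (p+q)/2,np.linalg.norm(p-q)
def crop(n,u,v,w,f,name):
    "w x 0.75w crop at (u,v)"
    h=int(w*.75);im=capture(n)[v:v+h,u:u+w,::-1]
    cv2.imwrite(f"pics/{name}.png",cv2.resize(im,None,fx=f,fy=f,interpolation=cv2.INTER_CUBIC))
E
python3 - <<'E'
from h import *
crop("top",165,160,128,6,"tc1");crop("side",180,115,160,5,"sc1")
E
```

```text
(no output)
```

View pics/tc1.png

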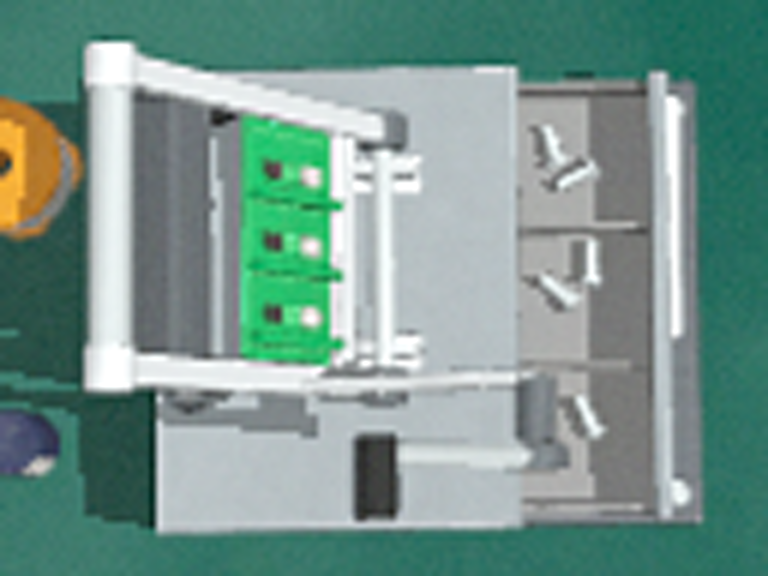

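View pics/sc1.png

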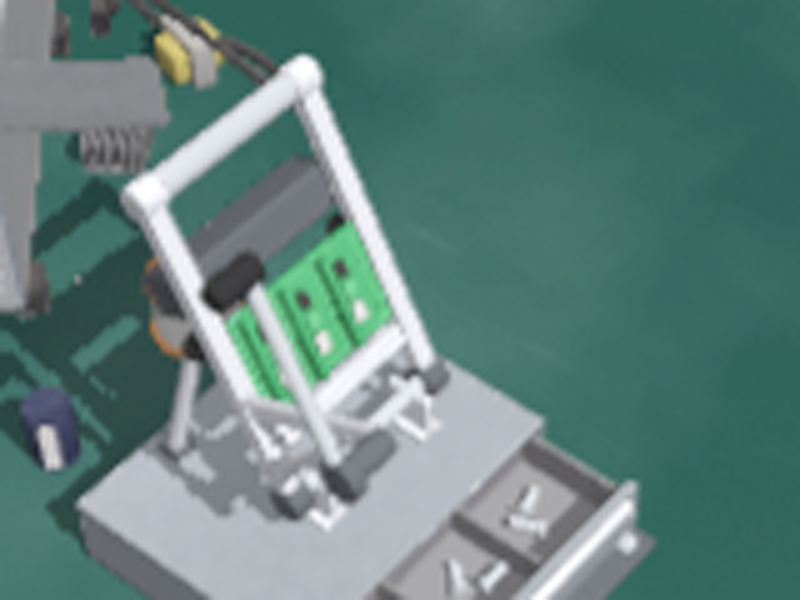

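```bash
cat >> h.py <<'E'
def fx(p,P): # fixture -> world
    c,s=np.cos(p[2]),np.sin(p[2]);P=np.atleast_2d(np.array(P,float))
    return np.c_[p[0]+c*P[:,0]-s*P[:,1],p[1]+s*P[:,0]+c*P[:,1],P[:,2]]
def car(t,x,y,z): # carrier point rel hinge (upright) -> fixture; positive tilt to -y
    return [15+x,np.cos(t)*y-np.sin(t)*z,75+np.sin(t)*y+np.cos(t)*z]
E
python3 - <<'E'
from h import *
from scipy.optimize import least_squares
T=lambda u,v:(165+u/6,160+v/6)
S=lambda u,v:(180+u/5,115+v/5)
F=[(104,-58,50),(-104,-58,50),(-104,105,50),(104,-140,6),(-104,-140,6)]
px=[T(517,68),T(522,528),T(157,530),T(697,82),T(700,520)]
FS=[(104,-58,50),(-104,105,50)];pxs=[S(543,425),S(80,505)]
# bar ends from both
t=-.45
def car(t,x,y,z): # rotation about x by -t: positive -> -y
    return [15+x,np.cos(t)*y-np.sin(t)*z,75+np.sin(t)*y+np.cos(t)*z]
bl,br=car(t,-64,0,190),car(t,64,0,190)
r=lambda p:np.r_[(proj("top",fx(p,F))-px).ravel(),(proj("side",fx(p,FS))-pxs).ravel()]
s=least_squares(r,[460,50,0]);print(s.x,np.round(s.fun.reshape(-1,2),1))
p=s.x
for nm,a,b in(("bar near",S(145,195),T(110,367)),("bar far",S(305,75),T(110,66)),("foot",S(232,282),T(377,475))):
    print(nm,*tri(a,b))
print("pred bar",fx(p,[bl,br]).round(1))
pv=car(t,0,-110,65);print("pivot",pv)
for X in(-95,):
    print(fx(p,[np.array(car(t,0,-110,65+118))*[0,1,1]+[X,0,0]]))
# drawer front face: top edge z=47 outer face crop(665,..)
for q in((666,75),(668,517),(650,75),(655,515)):print("drawer",back("top",T(*q),47))
E
```

```text
[ 5.54965396e+02  1.50059254e+01 -9.26632995e-03] [[ 0.2 -0.2]
 [ 0.1  0.1]
 [-0.1  0.6]
 [-0.  -0.2]
 [ 0.6  0.8]
 [ 0.7 -1.1]
 [-0.6 -0.7]]
bar near [515.22207551  98.85233604 246.68362713] 0.5615578247927656
bar far [628.08631558  96.91852266 247.42221545] 2.5988194154376085
foot [472.55179348  -2.74339312 287.18447003] 1.4693582613288263
pred bar [[506.7  98.1 246.1]
 [634.7  96.9 246.1]]
pivot [15, np.float64(-70.7764215415645), np.float64(181.3752704051593)]
[[459.78924291  -3.56343927 287.62802848]]
drawer [ 653.79113114 -110.90781479   47.        ]
drawer [ 453.92601427 -107.10024188   47.        ]
drawer [ 653.95177876 -103.64506395   47.        ]
drawer [ 454.95415181 -101.30490557   47.        ]
```

Fixture found at about (555, 15), yaw -0.009, and the foot and bar match their predicted positions within about 2 mm. The foot's middle is at about (472, -3, 287) and the drawer face at y of about -109. I'm writing a helper that turns world targets into row numbers.

```bash
cat >> h.py <<'E'
from scipy.spatial.transform import Rotation as Ro
def plan(*targets,start=None):
    "targets (x,y,z,roll,pitch,yaw) -> row fractions from current (or given) pose"
    s=telemetry.sense();a=np.r_[s["eef_pos"],s["orientation"]] if start is None else start
    R=Ro.from_euler("xyz",a[3:])
    for t in targets:
        d=R.inv().apply(np.array(t[:3])-a[:3])/500
        w=(R.inv()*Ro.from_euler("xyz",t[3:])).as_rotvec()/1.5
        print(d.round(3).tolist(),w.round(3).tolist())
E
python3 - <<'E'
from h import *
pi=np.pi
A=(300,200,400,pi,0,1.4)
plan(A);plan((380,-230,330,pi,0,0),(570,-230,220,-2.356,0,0),start=A)
E
```

```text
[-0.389, -0.442, -0.338] [-0.001, 0.001, 0.885]
[-0.82, 0.304, 0.14] [0.0, -0.0, 0.933]
[-0.756, 0.678, 0.36] [0.434, 0.365, 0.882]
```

Emit:
send_rows([
  [[-0.39,-0.44,-0.34],[0,0,0.88],-1],
  [[-0.39,-0.44,-0.34],[0,0,0.88],-1],
  [[-0.39,-0.44,-0.34],[0,0,0.88],-1],
  [[-0.39,-0.44,-0.34],[0,0,0.88],-1],
  [[-0.39,-0.44,-0.34],[0,0,0.88],-1],
  [[-0.39,-0.44,-0.34],[0,0,0.88],-1],
  [[-0.39,-0.44,-0.34],[0,0,0.88],-1],
  [[-0.39,-0.44,-0.34],[0,0,0.88],-1],
])

```text
clock: 1.2
eef_pos: [301.3, 200.5, 401.4]
orientation: [3.141, -0.0, 1.409]
contact_force: [-0.9, 0.9, -0.1]
width: -0.002
```

Emit:
send_rows([
  [[-0.82,0.3,0.14],[0,0,0.93],-1],
  [[-0.82,0.3,0.14],[0,0,0.93],-1],
  [[-0.82,0.3,0.14],[0,0,0.93],-1],
  [[-0.82,0.3,0.14],[0,0,0.93],-1],
  [[-0.82,0.3,0.14],[0,0,0.93],-1],
  [[-0.82,0.3,0.14],[0,0,0.93],-1],
  [[-0.82,0.3,0.14],[0,0,0.93],-1],
  [[-0.82,0.3,0.14],[0,0,0.93],-1],
  [[-0.82,0.3,0.14],[0,0,0.93],-1],
])

```text
clock: 2.33
eef_pos: [382.5, -228.3, 330.3]
orientation: [-3.14, 0.002, 0.015]
contact_force: [0.9, 0.2, -0.5]
width: -0.002
```

```bash
python3 - <<'E'
from h import *
s=telemetry.sense();print(s["clock"],s["eef_pos"],s["orientation"],s["q"],s["contact_force"])
plan((585,-200,170,-2.356,0,0),(590,-160,60,-2.356,0,0),(590,-145,20,-2.356,0,0))
E
```

```text
2.325 [ 382.49709958 -228.32472409  330.32659468] [-3.14025655e+00  1.89385160e-03  1.51491790e-02] [-5.38262112e-01  9.89391423e-02 -8.49938371e-02  1.38917676e+00
  1.41278055e-04  2.58818246e+00] [ 0.86423721  0.21980056 -0.45544792]
[0.406, -0.05, 0.32] [0.523, 0.005, 0.009]
[0.418, -0.13, 0.54] [0.523, 0.005, 0.009]
[0.419, -0.16, 0.62] [0.523, 0.005, 0.009]
```

Emit:
send_rows([
  [[0.41,-0.05,0.32],[0.52,0,0.01],-1],
  [[0.41,-0.05,0.32],[0.52,0,0.01],-1],
  [[0.41,-0.05,0.32],[0.52,0,0.01],-1],
  [[0.41,-0.05,0.32],[0.52,0,0.01],-1],
  [[0.41,-0.05,0.32],[0.52,0,0.01],-1],
  [[0.41,-0.05,0.32],[0.52,0,0.01],-1],
  [[0.42,-0.13,0.54],[0.52,0,0.01],-1],
  [[0.42,-0.13,0.54],[0.52,0,0.01],-1],
  [[0.42,-0.16,0.62],[0.52,0,0.01],-1],
  [[0.42,-0.16,0.62],[0.52,0,0.01],-1],
])

```text
clock: 3.58
eef_pos: [591.4, -143.8, 26.4]
orientation: [-2.365, 0.001, 0.003]
contact_force: [-0.4, -0.3, 1.1]
width: -0.006
```

```bash
python3 - <<'E'
from h import *
s=telemetry.sense();print(s["clock"],s["eef_pos"],s["orientation"],s["q"],s["contact_force"])
for y in(-120,-100,-85,-75,-70,-65,-60,-55):plan((590,y,20,-2.356,0,0))
crop("top",165,150,160,5,"tc2")
E
```

```text
3.575 [ 591.35271838 -143.76630438   26.39700796] [-2.36459492e+00  1.09387024e-03  2.50239309e-03] [-0.55654181  0.86775555  0.1046084   1.28910846  0.63600721  2.42172802] [-0.38750833 -0.30598181  1.08021673]
[-0.003, -0.025, 0.042] [0.006, 0.002, 0.001]
[-0.002, -0.053, 0.071] [0.006, 0.002, 0.001]
[-0.002, -0.075, 0.092] [0.006, 0.002, 0.001]
[-0.002, -0.089, 0.106] [0.006, 0.002, 0.001]
[-0.002, -0.096, 0.113] [0.006, 0.002, 0.001]
[-0.002, -0.103, 0.12] [0.006, 0.002, 0.001]
[-0.002, -0.11, 0.127] [0.006, 0.002, 0.001]
[-0.002, -0.118, 0.134] [0.006, 0.002, 0.001]
```

View pics/tc2.png

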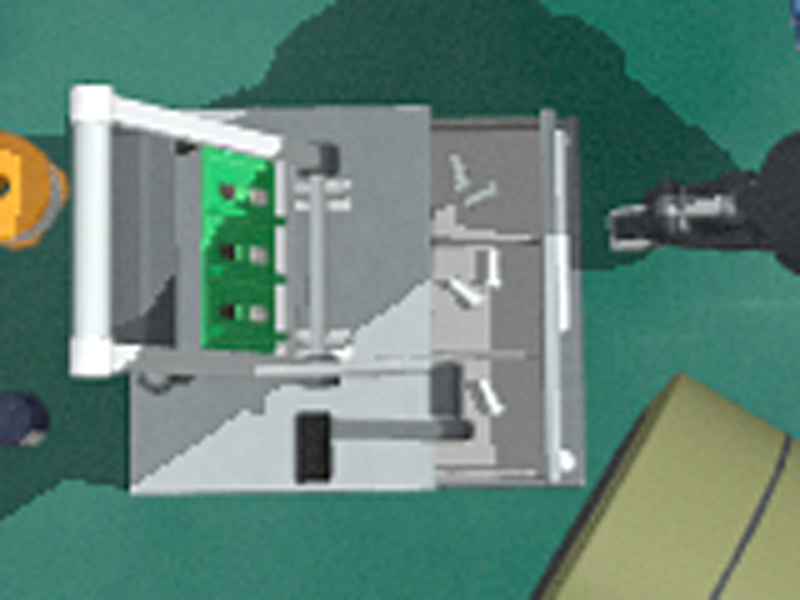

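The fingertips (pixel 615, 235) stand in front of the lip, right of the drawer face (pixel 560), and the forearm is clear. Now pushing.

Emit:
send_rows([
  [[-0.003,-0.025,0.042],[0,0,0],-1],
  [[-0.003,-0.053,0.071],[0,0,0],-1],
  [[-0.003,-0.068,0.085],[0,0,0],-1],
  [[-0.003,-0.075,0.092],[0,0,0],-1],
  [[-0.003,-0.082,0.099],[0,0,0],-1],
])

```text
clock: 4.25
eef_pos: [591.1, -82.2, 16.4]
orientation: [-2.363, 0.003, -0.001]
contact_force: [-0.1, -1.7, 0.5]
width: 0.001
```

Emit:
send_rows([
  [[0,-0.007,0.007],[0,0,0],-1],
  [[0,-0.01,0.01],[0,0,0],-1],
  [[0,-0.014,0.014],[0,0,0],-1],
])

```text
clock: 4.62
eef_pos: [590.1, -71.5, 14.7]
orientation: [-2.361, 0.006, -0.001]
contact_force: [0.6, -2.0, 0.9]
width: -0.003
```

Emit:
send_rows([
  [[0,-0.008,-0.006],[0,0,0],-1],
  [[0,-0.014,0],[0,0,0],-1],
  [[0,-0.018,0.003],[0,0,0],-1],
  [[0,-0.018,0.003],[0,0,0],-1],
])

```text
clock: 5.12
eef_pos: [589.8, -64.2, 19.8]
orientation: [-2.362, 0.006, -0.0]
contact_force: [-1.0, -2.4, -2.0]
width: -0.001
```

Emit:
send_rows([
  [[0,-0.006,0.006],[0,0,0],-1],
  [[0,-0.01,0.01],[0,0,0],-1],
  [[0,-0.01,0.01],[0,0,0],-1],
])

```text
clock: 5.5
eef_pos: [590.0, -56.8, 20.0]
orientation: [-2.361, 0.006, -0.001]
contact_force: [-0.1, -1.1, -2.9]
width: -0.002
```

Emit:
send_rows([
  [[0,-0.006,0.006],[0,0,0],-1],
  [[0,-0.01,0.01],[0,0,0],-1],
  [[0,-0.01,0.01],[0,0,0],-1],
])

```text
clock: 5.88
eef_pos: [590.3, -53.8, 19.8]
orientation: [-2.369, 0.005, -0.001]
contact_force: [-5.1, -17.4, 3.4]
width: -0.003
```

```bash
python3 - <<'E'
from h import *
s=telemetry.sense();print(s["clock"],s["eef_pos"],s["contact_force"])
crop("top",165,150,160,5,"tc3")
E
```

```text
5.875 [590.31639097 -53.83076947  19.7868052 ] [ -5.08207579 -17.40515126   3.39310858]
```

View pics/tc3.png

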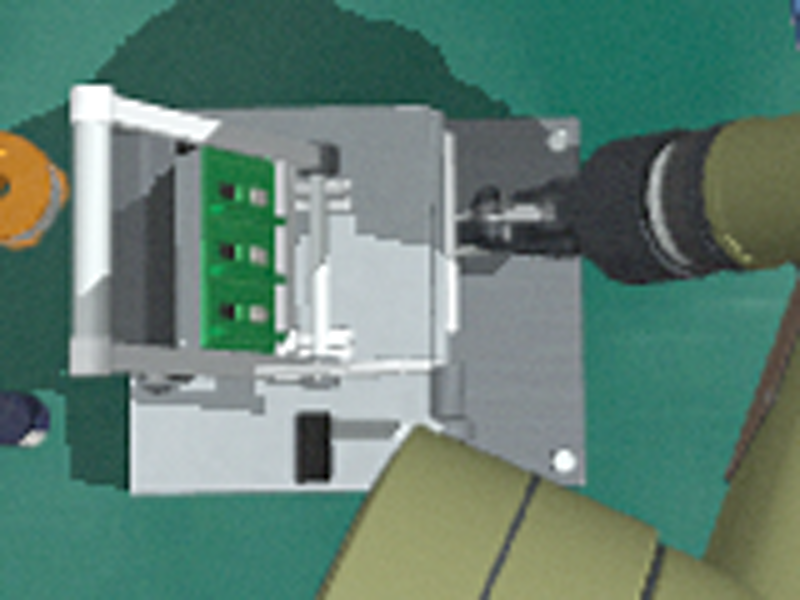

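The drawer front sits at the housing (pixel column 443) and pushes back at 17 N, above the catch force, so it looks home. Retreating and flipping yaw.

```bash
python3 - <<'E'
from h import *
pi=np.pi
B=(400,-220,380,pi,0,0)
plan((585,-150,120,-2.37,0,0),(450,-220,350,-2.7,0,0),B);print()
C=(400,-200,400,pi,0,1.4)
plan(C,start=B);print()
D=(467,40,390,pi,0,pi-.05)
plan((420,-100,400,pi,0,2.5),D,start=C)
E
```

```text
[-0.011, -0.002, -0.278] [-0.001, 0.002, -0.003]
[-0.283, -0.222, -0.704] [-0.221, 0.002, -0.003]
[-0.384, -0.263, -0.747] [-0.515, 0.003, -0.002]

[0.0, -0.04, -0.04] [0.0, 0.0, -0.933]

[0.204, 0.005, 0.0] [0.0, 0.0, -0.733]
[0.496, 0.05, 0.02] [0.0, 0.0, -1.128]
```

Emit:
send_rows([
  [[-0.01,0,-0.1],[0,0,0],-1],
  [[-0.01,0,-0.28],[0,0,0],-1],
  [[-0.28,-0.22,-0.7],[-0.22,0,0],-1],
  [[-0.28,-0.22,-0.7],[-0.22,0,0],-1],
  [[-0.28,-0.22,-0.7],[-0.22,0,0],-1],
  [[-0.38,-0.26,-0.75],[-0.51,0,0],-1],
  [[-0.38,-0.26,-0.75],[-0.51,0,0],-1],
  [[-0.38,-0.26,-0.75],[-0.51,0,0],-1],
  [[-0.38,-0.26,-0.75],[-0.51,0,0],-1],
  [[-0.38,-0.26,-0.75],[-0.51,0,0],-1],
  [[-0.38,-0.26,-0.75],[-0.51,0,0],-1],
  [[-0.38,-0.26,-0.75],[-0.51,0,0],-1],
])

```text
clock: 7.42
eef_pos: [402.2, -221.1, 377.5]
orientation: [-3.124, 0.008, -0.001]
contact_force: [0.7, -0.3, -0.1]
width: 0.004
```

Emit:
send_rows([
  [[0,-0.04,-0.04],[0,0,-0.93],-1],
  [[0,-0.04,-0.04],[0,0,-0.93],-1],
  [[0,-0.04,-0.04],[0,0,-0.93],-1],
  [[0,-0.04,-0.04],[0,0,-0.93],-1],
  [[0,-0.04,-0.04],[0,0,-0.93],-1],
  [[0,-0.04,-0.04],[0,0,-0.93],-1],
  [[0,-0.04,-0.04],[0,0,-0.93],-1],
  [[0,-0.04,-0.04],[0,0,-0.93],-1],
  [[0,-0.04,-0.04],[0,0,-0.93],-1],
])

```text
clock: 8.55
eef_pos: [402.4, -201.5, 398.6]
orientation: [-3.132, -0.015, 1.393]
contact_force: [0.3, -0.3, -0.3]
width: -0.002
```

```bash
python3 - <<'E'
from h import *
pi=np.pi
s=telemetry.sense();print(s["clock"],s["eef_pos"],s["orientation"],s["q"],s["contact_force"])
D=(467,42,390,pi,0,pi-.05)
plan((430,-80,400,pi,0,2.5),D);print()
plan((467,42,275,pi,0,pi-.05),(467,-90,275,pi,0,pi-.05),start=D)
im=capture("top")[150:270,165:325,::-1];cv2.imwrite("pics/tc4.png",cv2.resize(im,None,fx=5,fy=5,interpolation=2))
E
```

```text
8.55 [ 402.35225724 -201.45317696  398.63267248] [-3.13183264 -0.01456919  1.39295524] [-0.47211001  0.12330022  0.1185815   1.57964449  0.01111124  1.27638093] [ 0.33057173 -0.26133865 -0.25768812]
[0.249, 0.011, 0.001] [-0.0, -0.012, -0.738]
[0.502, 0.041, 0.024] [0.003, -0.013, -1.132]

[-0.0, -0.0, 0.23] [0.0, 0.0, 0.0]
[-0.013, -0.264, 0.23] [0.0, 0.0, 0.0]
```

View pics/tc4.png

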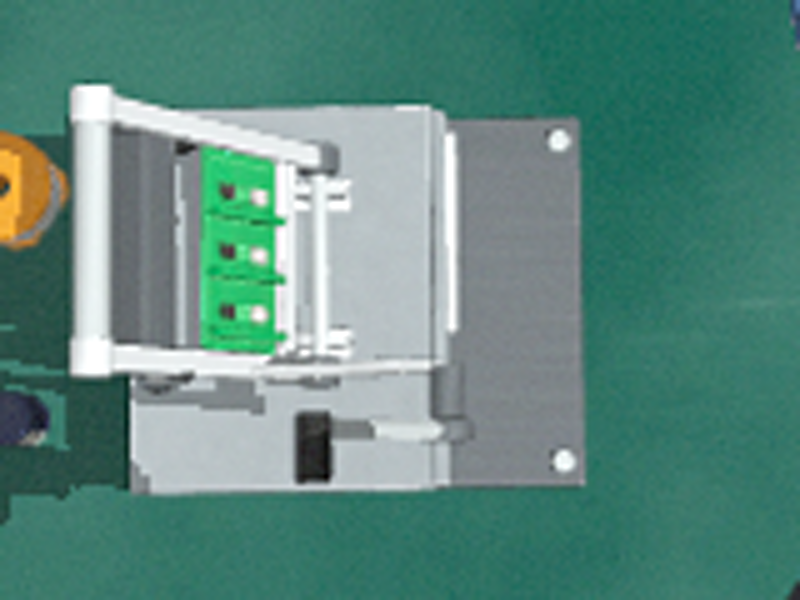

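The drawer front is flush with the housing (line at pixel column 432) and the kickstand is still stowed (foot at pixel 313, 447). Next, the kickstand.

Emit:
send_rows([
  [[0.25,0.01,0],[0,-0.01,-0.74],-1],
  [[0.25,0.01,0],[0,-0.01,-0.74],-1],
  [[0.25,0.01,0],[0,-0.01,-0.74],-1],
  [[0.25,0.01,0],[0,-0.01,-0.74],-1],
  [[0.5,0.04,0.02],[0,-0.01,-1],-1],
  [[0.5,0.04,0.02],[0,-0.01,-1],-1],
  [[0.5,0.04,0.02],[0,-0.01,-1],-1],
  [[0.5,0.04,0.02],[0,-0.01,-1],-1],
  [[0.5,0.04,0.02],[0,-0.01,-1],-1],
])

```text
clock: 9.72
eef_pos: [465.8, 41.6, 392.4]
orientation: [3.138, 0.0, 2.892]
contact_force: [-0.9, -0.3, 0.7]
width: -0.001
```

```bash
python3 - <<'E'
from h import *
pi=np.pi
s=telemetry.sense();print(s["clock"],s["eef_pos"],s["orientation"],s["q"],s["contact_force"])
y=pi
plan((466,42,340,pi,0,y),(466,42,275,pi,0,y),(466,15,275,pi,0,y),(466,-20,278,pi,0,y),(466,-50,282,pi,0,y),(466,-85,282,pi,0,y))
E
```

```text
9.725 [465.79664814  41.64030203 392.39529717] [3.13787357e+00 1.85537460e-04 2.89169878e+00] [0.08679591 0.14179032 0.12467082 1.55227306 0.00344897 0.33669187] [-0.8638118  -0.28552359  0.66647999]
[-0.0, 0.0, 0.105] [0.002, 0.0, -0.167]
[-0.0, -0.0, 0.235] [0.002, 0.0, -0.167]
[-0.014, -0.052, 0.235] [0.002, 0.0, -0.167]
[-0.031, -0.12, 0.228] [0.002, 0.0, -0.167]
[-0.046, -0.178, 0.22] [0.002, 0.0, -0.167]
[-0.063, -0.246, 0.22] [0.002, 0.0, -0.167]
```

Emit:
send_rows([
  [[0,0,0.105],[0,0,-0.167],-1],
  [[0,0,0.17],[0,0,-0.167],-1],
  [[0,0,0.235],[0,0,-0.167],-1],
  [[0,0,0.235],[0,0,-0.167],-1],
  [[-0.014,-0.052,0.235],[0,0,-0.167],-1],
  [[-0.014,-0.052,0.235],[0,0,-0.167],-1],
])

```text
clock: 10.48
eef_pos: [467.3, 13.9, 276.8]
orientation: [3.138, 0.004, 3.141]
contact_force: [0.1, 0.2, -0.2]
width: 0.004
```

```bash
python3 - <<'E'
from h import *
pi=np.pi
s=telemetry.sense();print(s["clock"],s["eef_pos"],s["orientation"],s["contact_force"])
y=pi
plan((466,0,275,pi,0,y),(466,-20,278,pi,0,y),(466,-40,282,pi,0,y),(466,-60,282,pi,0,y),(466,-80,282,pi,0,y))
crop("side",180,115,160,5,"sc2")
E
```

```text
10.475 [467.30855396  13.90149927 276.75231959] [3.13800027 0.00426221 3.14051531] [ 0.1137328   0.19681832 -0.1809969 ]
[0.003, -0.028, 0.003] [0.002, 0.003, -0.001]
[0.003, -0.068, -0.003] [0.002, 0.003, -0.001]
[0.002, -0.108, -0.011] [0.002, 0.003, -0.001]
[0.002, -0.148, -0.011] [0.002, 0.003, -0.001]
[0.002, -0.188, -0.011] [0.002, 0.003, -0.001]
```

View pics/sc2.png

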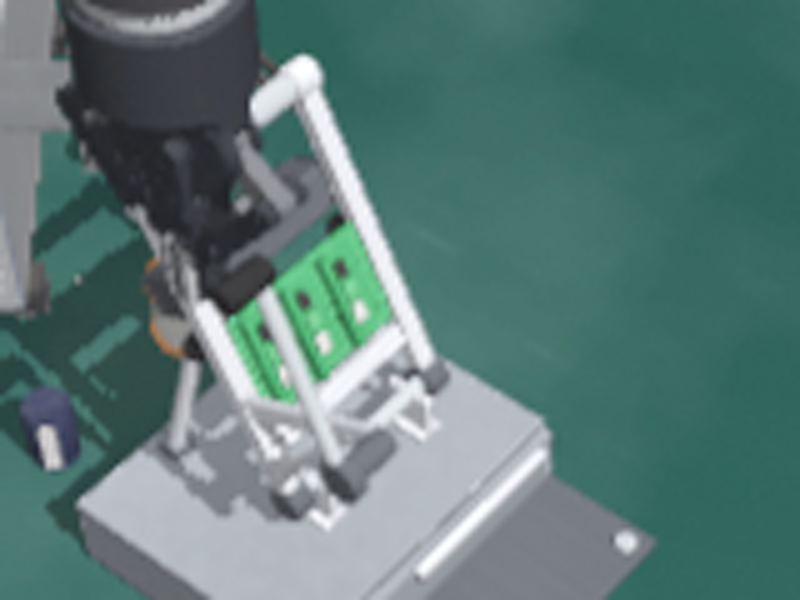

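The closed fingers are behind the foot (pixel 240, 285), touching or nearly so. Pushing towards -y.

Emit:
send_rows([
  [[0,-0.028,0],[0,0,0],-1],
  [[0,-0.05,0],[0,0,0],-1],
  [[0,-0.07,-0.003],[0,0,0],-1],
  [[0,-0.09,-0.007],[0,0,0],-1],
  [[0,-0.11,-0.01],[0,0,0],-1],
  [[0,-0.13,-0.01],[0,0,0],-1],
  [[0,-0.15,-0.01],[0,0,0],-1],
  [[0,-0.17,-0.01],[0,0,0],-1],
  [[0,-0.185,-0.01],[0,0,0],-1],
  [[0,-0.185,-0.01],[0,0,0],-1],
])

```text
clock: 11.78
eef_pos: [466.6, -78.2, 279.8]
orientation: [3.138, 0.002, -3.139]
contact_force: [0.4, 0.1, 0.2]
width: -0.0
```

Emit:
send_rows([
  [[0,0,-0.1],[0,0,0],-1],
  [[0,0,-0.2],[0,0,0],-1],
  [[-0.1,0,-0.26],[0,0,0],-1],
  [[-0.1,0,-0.26],[0,0,0],-1],
  [[-0.1,0,-0.26],[0,0,0],-1],
])

```text
clock: 12.4
eef_pos: [516.2, -77.7, 409.3]
orientation: [3.138, 0.0, -3.138]
contact_force: [0.1, 0.2, 0.2]
width: -0.002
```

```bash
python3 - <<'E'
from h import *
s=telemetry.sense();print(s["clock"],s["eef_pos"],s["orientation"],s["contact_force"])
a=capture("side")[115:235,180:340,::-1];b=capture("top")[150:270,165:325,::-1]
cv2.imwrite("pics/c5.png",cv2.resize(np.vstack([a,b]),None,fx=2.5,fy=2.5,interpolation=2))
E
```

```text
12.4 [516.24052243 -77.71512273 409.27966871] [ 3.13777246e+00  2.74298962e-04 -3.13793531e+00] [0.08172314 0.1698769  0.21189947]
```

View pics/c5.png

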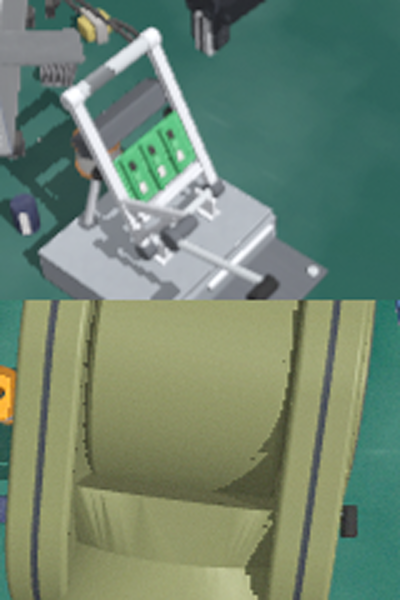

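```bash
python3 - <<'E'
from h import *
p=[554.97,15,-.00927]
for th in(1.2,1.6,2,2.4,2.8,3.26):
    a=-.45+th;P=[-82.5,-70.8-118*np.sin(a),181.4+118*np.cos(a)]
    q=fx(p,P);print(th,q.round(0),((proj("side",q)-[180,115])*2.5).round(0))
a=capture("side")[115:235,180:340,::-1];cv2.imwrite("pics/c6.png",cv2.resize(a,None,fx=5,fy=5,interpolation=2))
E
```

```text
1.2 [[ 471. -135.  268.]] [[233. 228.]]
1.6 [[ 471. -163.  230.]] [[257. 271.]]
2 [[ 471. -173.  184.]] [[265. 307.]]
2.4 [[ 471. -165.  138.]] [[257. 331.]]
2.8 [[ 471. -139.   98.]] [[236. 340.]]
3.26 [[471. -93.  70.]] [[201. 331.]]
```

View pics/c6.png

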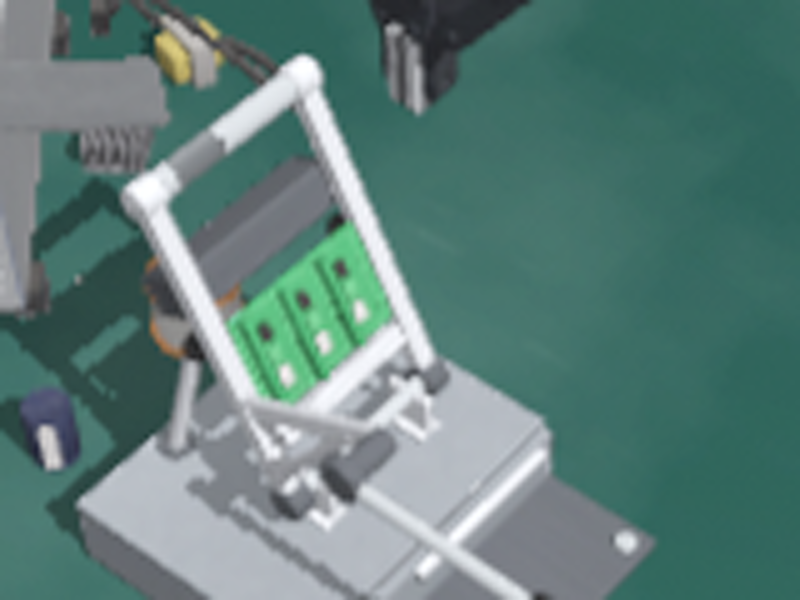

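The kickstand is still swinging slowly to its stop (damped). I'll move above the bar meanwhile.

```bash
cat >> h.py <<'E'
pi=np.pi;p=[554.97,15,-.00927]
def grip(t,phi,off=19.):
    c=fx(p,[car(t,0,0,190)])[0];e=(pi+phi,0,pi-.009)
    return np.r_[c+off*Ro.from_euler("xyz",e).apply([0,0,1]),e]
E
python3 - <<'E'
from h import *
A=grip(-.45,.22,-95);print(A,grip(-.45,.22))
plan(A);plan(grip(-.45,.22),start=A)
E
```

```text
[570.92203314 118.23182716 338.79520713   3.36159265   0.
   3.13259265] [570.69813257  93.35465769 227.54289791   3.36159265   0.
   3.13259265]
[-0.113, 0.391, 0.143] [0.149, 0.001, 0.008]
[-0.0, 0.0, 0.228] [0.0, 0.0, 0.0]
```

Emit:
send_rows([
  [[-0.11,0.2,0.02],[0.07,0,0],1],
  [[-0.11,0.39,0.05],[0.15,0,0],1],
  [[-0.11,0.39,0.14],[0.15,0,0.01],1],
  [[-0.11,0.39,0.14],[0.15,0,0.01],1],
  [[-0.11,0.39,0.14],[0.15,0,0.01],1],
  [[-0.11,0.39,0.14],[0.15,0,0.01],1],
])

```text
clock: 13.3
eef_pos: [570.3, 116.6, 341.3]
orientation: [-2.92, 0.003, 3.13]
contact_force: [0.1, -0.1, 1.0]
width: 1.0
```

```bash
python3 - <<'E'
from h import *
s=telemetry.sense();print(s["clock"],s["eef_pos"],s["orientation"],s["contact_force"],s["width"])
plan(grip(-.45,.22,-30),grip(-.45,.22))
a=capture("side")[115:265,180:340,::-1];cv2.imwrite("pics/c7.png",cv2.resize(a,None,fx=4,fy=4,interpolation=2))
E
```

```text
13.3 [570.27429232 116.63928935 341.31570766] [-2.91956077  0.00347626  3.12963435] [ 0.05291103 -0.10807956  0.99206259] 1.0003629814643682
[-0.001, 0.004, 0.134] [-0.001, 0.002, -0.002]
[-0.001, 0.005, 0.232] [-0.001, 0.002, -0.002]
```

View pics/c7.png

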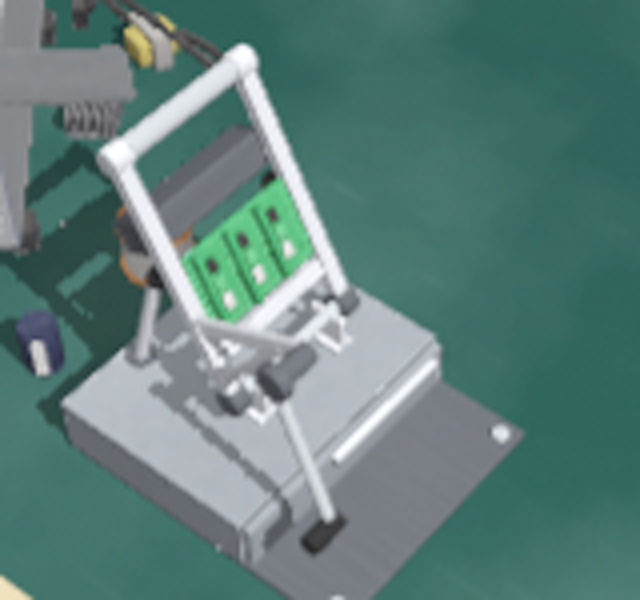

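The foot at crop (322, 533) matches the prediction for 3.26 rad, so the kickstand is fully down. The drawer is still flush. Gripping the bar.

Emit:
send_rows([
  [[0,0.004,0.07],[0,0,0],1],
  [[0,0.004,0.134],[0,0,0],1],
  [[0,0.005,0.19],[0,0,0],1],
  [[0,0.005,0.232],[0,0,0],1],
  [[0,0.005,0.232],[0,0,0],1],
  [[0,0.005,0.232],[0,0,0],-1],
  [[0,0.005,0.232],[0,0,0],-1],
  [[0,0.005,0.232],[0,0,0],-1],
  [[0,0.005,0.232],[0,0,0],-1],
  [[0,0.005,0.232],[0,0,0],-1],
  [[0,0.005,0.232],[0,0,0],-1],
  [[0,0.005,0.232],[0,0,0],-1],
  [[0,0.005,0.232],[0,0,0],-1],
])

```text
clock: 14.98
eef_pos: [571.3, 94.8, 227.6]
orientation: [-2.921, 0.004, 3.13]
contact_force: [-1.2, 2.8, 6.5]
width: 0.166
```

```bash
python3 - <<'E'
from h import *
s=telemetry.sense();print(s["clock"],s["eef_pos"],s["orientation"],s["contact_force"],s["width"],s["width"]*85)
G=grip(-.45,.22);print(G)
for k in range(1,11):
    f=k/10;plan(grip(-.45+.45*f,.22-.45*f),start=G)
E
```

```text
14.975 [571.31830687  94.79132976 227.55313363] [-2.92087728  0.00449023  3.13024834] [-1.24307241  2.76063687  6.48638504] 0.16616624244153538 14.124130607530507
[570.69813257  93.35465769 227.54289791   3.36159265   0.
   3.13259265]
[0.0, -0.015, -0.004] [-0.03, -0.0, -0.0]
[0.0, -0.03, -0.006] [-0.06, 0.0, -0.0]
[0.0, -0.045, -0.009] [-0.09, 0.0, 0.0]
[0.0, -0.061, -0.01] [-0.12, 0.0, -0.0]
[0.0, -0.076, -0.011] [-0.15, 0.0, -0.0]
[0.0, -0.092, -0.011] [-0.18, 0.0, 0.0]
[0.0, -0.107, -0.011] [-0.21, 0.0, -0.0]
[0.0, -0.123, -0.009] [-0.24, 0.0, 0.0]
[0.0, -0.138, -0.007] [-0.27, 0.0, -0.0]
[0.0, -0.153, -0.005] [-0.3, 0.0, 0.0]
```

Emit:
send_rows([
  [[0,-0.008,-0.002],[-0.015,0,0],-1],
  [[0,-0.015,-0.004],[-0.03,0,0],-1],
  [[0,-0.023,-0.005],[-0.045,0,0],-1],
  [[0,-0.03,-0.006],[-0.06,0,0],-1],
  [[0,-0.038,-0.008],[-0.075,0,0],-1],
  [[0,-0.045,-0.009],[-0.09,0,0],-1],
  [[0,-0.053,-0.01],[-0.105,0,0],-1],
  [[0,-0.061,-0.01],[-0.12,0,0],-1],
  [[0,-0.068,-0.011],[-0.135,0,0],-1],
  [[0,-0.076,-0.011],[-0.15,0,0],-1],
])

```text
clock: 16.23
eef_pos: [571.2, 58.2, 241.3]
orientation: [3.136, 0.005, 3.13]
contact_force: [1.7, 2.2, 5.6]
width: 0.165
```

```bash
python3 - <<'E'
from h import *
s=telemetry.sense();print(s["clock"],s["eef_pos"],s["orientation"],s["contact_force"],s["width"],grip(-.225,-.005))
for k in range(1,6):
    f=k/5;plan(grip(-.225+.225*f,-.005-.225*f),start=grip(-.225,-.005))
E
```

```text
16.225 [571.16285601  58.247484   241.34632291] [3.13628469 0.00511867 3.12955763] [1.70413033 2.15397582 5.62282064] 0.16503145728602792 [570.3631621   57.34433521 241.21111784   3.13659265   0.
   3.13259265]
[0.0, -0.015, -0.004] [-0.03, 0.0, 0.0]
[0.0, -0.03, -0.006] [-0.06, -0.0, 0.0]
[0.0, -0.045, -0.009] [-0.09, 0.0, 0.0]
[0.0, -0.061, -0.01] [-0.12, 0.0, 0.0]
[0.0, -0.076, -0.011] [-0.15, -0.0, 0.0]
```

Emit:
send_rows([
  [[0,-0.008,-0.002],[-0.015,0,0],-1],
  [[0,-0.015,-0.004],[-0.03,0,0],-1],
  [[0,-0.023,-0.005],[-0.045,0,0],-1],
  [[0,-0.03,-0.006],[-0.06,0,0],-1],
  [[0,-0.038,-0.008],[-0.075,0,0],-1],
  [[0,-0.045,-0.009],[-0.09,0,0],-1],
  [[0,-0.053,-0.01],[-0.105,0,0],-1],
  [[0,-0.061,-0.01],[-0.12,0,0],-1],
  [[0,-0.068,-0.011],[-0.135,0,0],-1],
  [[0,-0.076,-0.011],[-0.15,0,0],-1],
  [[0,-0.076,-0.011],[-0.15,0,0],-1],
  [[0,-0.076,-0.011],[-0.15,0,0],-1],
  [[0,-0.076,-0.011],[-0.15,0,0],-1],
  [[0,-0.076,-0.011],[-0.15,0,0],-1],
])

```text
clock: 17.98
eef_pos: [571.0, 19.8, 246.5]
orientation: [2.913, 0.006, 3.129]
contact_force: [3.8, -0.2, 6.7]
width: 0.162
```

```bash
python3 - <<'E'
from h import *
s=telemetry.sense();T=s["eef_pos"];R=Ro.from_euler("xyz",s["orientation"])
print(s["clock"],T,s["orientation"],s["contact_force"],s["width"])
g=T-19*R.apply([0,0,1]);hp=fx(p,[15,0,75])[0]
d=g-hp;print("bar",g,"tilt",-np.arctan2(d[1],d[2]),"r",np.hypot(d[1],d[2]))
a=capture("side")[115:265,180:340,::-1];b=capture("top")[150:300,165:325,::-1]
cv2.imwrite("pics/c8.png",cv2.resize(np.hstack([a,b]),None,fx=2.5,fy=2.5,interpolation=2))
E
```

```text
17.975 [570.9678194   19.76146248 246.50444197] [2.91317259 0.00550946 3.12928998] [ 3.84068544 -0.21917978  6.74134412] 0.16192280359408276
bar [570.81293794  15.46070314 265.01064312] tilt -0.003156397707564578 r 190.01158964335485
```

View pics/c8.png

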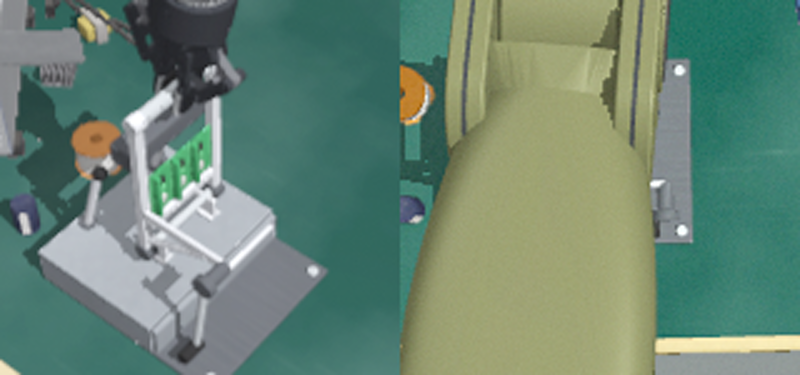

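```bash
python3 -c "
from h import *
s=telemetry.sense();print(s['clock'],s['joint_velocities'].round(3),s['contact_force']);print(arm.finish_job())"
```

```text
18.075 [-0.001 -0.001 -0.001  0.    -0.003  0.001] [3.88197608 0.52963244 5.95379373]
the job is handed in; nothing more can be done
None
```

I did all three steps in order and handed the job in at 18.1 s, with the gripper still holding the carrier upright by its top bar; no verdict came back.

- **Drawer:** I pushed it until it resisted at 17 N, well above the 5–10 N catch. Pictures then showed its front flush with the housing.
- **Kickstand:** I pushed it over centre and it swung down slowly. The foot showed within about 2 pixels (in the enlarged picture) of where 3.26 rad puts it.
- **Carrier:** Worked out from the arm pose, the tilt is about -0.003 rad with the bar 190 mm from the hinge. The arm was still, and the fingers had stopped on the bar at an opening of about 14 mm (bar 16 mm). The wrist force was about 7 N.
- **Other things:** The reel and capacitor looked unmoved. I did not measure the multimeter and side cutters again, and no move showed an unexpected force.

No check failed. The joint angles, drawer opening and contact force on the bar are inferred from pictures and the arm pose, since the robot gives no direct reading of them.

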